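# Book a butterfly valve into stock

## Robot

A 6-joint arm with a two-finger parallel gripper is mounted at the origin on the work surface. World frame = base frame: x ahead of the robot, y to its left, z up, the work surface at z = 0. Lengths are in m, angles in rad, forces in N, time in s.
With the tool pointing down it reaches from about 0.375 to 0.975 m from the base axis. Payload 3.8 kg.
Tool frame: the origin (TCP) lies on the centre line of the jaws, within the pads' length; the fingertips stand 17 mm ahead of it and the grasp point (between the pads) lies 2 mm behind it (bot.tip_extent is the distance from the TCP to the fingertips, in m); z points along the fingers, y is the line along which they close (so a half turn about z gives the same grasp; the last joint's range is limited). The gripper opens to 85 mm and grips with 20 to 120 N. Pads are 22 mm wide; open, the fingers measure 114 mm over their backs; the gripper's body (76 mm by 85 mm) begins 54 mm behind the grasp point. The pads swing forward as they close: fully open they stand 13 mm farther back than shut.
Start: joints at [1.148, 0.264, 1.604, -0, 1.274, -0.037], TCP at [0.254, 0.625, 0.248] pointing down, gripper open.
Joint ranges: [-2.63, 2.63], [-0.94, 2.18], [0.31, 2.57], [-1.31, 4.45], [0, 2.66], [-2.55, 2.55]. Speed limits (rad/s): [2.57, 2.57, 3.14, 3.14, 3.14, 3.14].

## Interface

Orientations are given as a rotation vector (axis times angle).
In Python, from workcell import readout, read_camera, finish_job, bot gives the robot as it stands.
- The arm moves only by the tool jog_arm, never from a script. Its argument "deltas" is one flat list of numbers, 7 for each row, row after row: the shift along the tool's x, y, z in m, then the turn, a rotation vector about the tool's x, y, z in degrees, then the gripper command: -1 is shut, 1 is fully open, values between are in proportion. A call has 1 to 8 rows; each row is the pose to reach, as a shift and turn from the pose commanded when the call began, along the tool's axes at that moment; what a row does not reach only later rows make up. A row lasts 1/10 s, in which the tool goes at most 50 mm and 8.59 degrees, less where a joint would pass 70% of its speed; a pose out of reach is approached as far as the arm can. A call with a gripper value outside its range is refused whole. The fingers move at their own pace and stop on an object; "squeeze" is the grip in N (left out, the last holds). Time passes only in rows, so rows that repeat a pose let the fingers close. It gives the time, the measured TCP pose, the force, the opening and the grip force at its end, in the units of the state.
- readout.read_state(): the state, without advancing time (a new reading comes with each control period).
- read_camera(name): name is "scene" or "top" or "wrist"; returns a dict with "color" (400x640x3 uint8, blue, green, red), "fx", "fy", "cx", "cy" (pixels), "origin" and "attitude" of the camera in the world. Camera axes: x right, y down, z forward; pixel columns grow to the right and rows downward; lengths in m; the calibration is good to about 2 mm. A picture is of the moment at which its call begins. There is no depth.
- finish_job(): hands the job in; it is judged then, once.
The state is a dict: "time": time; "q": joint angles; "joint_vel": joint speeds; "joint_torque": joint torques, N m; "tool_pos": TCP position; "tcp_rot": TCP orientation; "wrist_force": force on the tool from outside, world axes, zero at the start; "torque": the same for the moment, N m; "width": opening from 0.0 (shut) to 1.0 (fully open); "grip_force": force on a finger pad.
Only numpy, scipy, OpenCV 4.12 (cv2) and the standard library are available. Lean on these libraries where they do the work, as an engineer would, in place of code of your own. Each camera call takes 0.05 s, during which the arm holds its last target. There are 200 camera calls.

## Task

Make the butterfly valve ready for the shelf: swing its lever back to 10 degrees open, the first notch off fully closed, and leave it standing there. Then book it in with the cordless scanner: hold it still for two seconds pointing squarely at the middle of the barcode label on the carton's sloping flap, about 100 mm from it, and lay it back flat on the rubber mat, top up. Leave the fuel filter, the spray can and the wrench where they are.

Things in the scene. Friction and masses are not known exactly. Their poses are not given: they have to be found in the camera images.
- valve: Cast-iron butterfly valve, a ring 120 mm across, 46 mm thick, upright in a fixed wooden cradle 110 x 170 x 71 mm. Origin on the bench under the stem, z up the stem, x along the pipe. Below the lever a steel quarter-circle plate (radius 79 mm) has a notch every 10 degrees and end stops: closed end towards +y, open end towards -x of the valve.
- valve_lever (a joint): Lever angle about the upright stem, rad: 0 = closed (lever along the valve's +y, across the pipe), 1.571 = fully open (along the valve's -x, in line with the pipe), growing counter-clockwise from above; 10 degrees open = 0.175. Friction of 0.7 N m (5 N at the grip) holds it where it is left; no spring, and the latch needs no squeezing.
- stem_top (a point): Point on the stem's axis (the lever's hinge axis, vertical) at the lever's mid-height, 246 mm above the bench.
- lever_grip (a point): Middle of the lever's black grip, 140 mm out from the stem axis, 246 mm above the bench. The grip is a level bar 24 mm wide, 18 mm thick, from 75 to 195 mm out; a 12 mm wide trigger strip hangs below it down to 227 mm height, 65 to 150 mm out. It moves with the lever: y axis outward along the lever, z up.
- scanner_mid (a point): Centre (18 mm above the underside) of the loose dark stick scanner, 160 mm long, 180 g. x along it to the nose, whose window is 80 mm ahead; z out of its top. Rear 118 mm is 44 wide, 34 high, flat-sided, to grip; the front 50 mm is a head 54 wide, 38 high. Starts flat on the mat, top up. Reads by itself along x: no trigger to press.
- mat: Black rubber mat 200 (x) x 110 (y) x 4 mm fixed on the bench, on which the scanner lies. Origin at the centre of its underside, z up.
- label: White barcode label, 90 mm wide (y) by 60 mm (x, up the slope), stuck on the carton's front flap, which hangs out over the bench. Origin at the label's centre, 126 mm above the bench; z axis is the outward normal, 40 degrees above horizontal.
- carton: Opened cardboard carton, fixed, walls 170 mm high, flaps hanging out all round. Origin on the bench under the label's centre; x points away from the labelled flap into the carton. Walls from x = 42 to 282 mm and y = -120 to 120 mm; flaps reach x = -39 to 350 mm and y = -160 to 160 mm.
- filter_mid (a point): Centre of a spin-on fuel filter, an upright white can 76 mm across and 120 mm high, loose. Leave alone.
- can_mid (a point): Centre of a plain metal spray can with a white cap, upright, 65 mm across and 185 mm high, loose; it stands under the lever's swing. Leave alone.
- wrench: Steel spanner 180 mm long lying on the bench along its x, loose, origin under its centre. Leave alone.
There are look-alikes about, which are no part of the job. Several things look just like the part that bears scanner_mid: the one meant starts farthest to the robot's right.

How it is judged:
By the outcome, as a careful person would: the job done as asked, in the order asked, and still so for the second after the job is handed in, with the robot touching nothing.
It also fails if it takes over 72 s, if anything falls off the work surface, if the arm or the gripper's body presses on something with over 40 N, if the wrist force passes 120 N, or if a joint passes its speed limit or range.

## Working session

There is one attempt and no reset: what is moved stays moved. The work goes in short steps, Python scripts to look and compute and a tool call to move; the robot and the scene stay as the last step left them, time stands still between calls to the robot, and variables do not carry over. Pictures are saved under pics/ and viewed, at most 10 in all, crops included, and the job is handed in when it is done.

Besides the shell and the picture viewer there is one more tool, called after "Emit:" by a JSON object that holds its "method" and its "body". jog_arm: Moves the arm, as the interface text tells. Its arguments: {"type":"object","properties":{"deltas":{"type":"array"},"squeeze":{"type":"number"}},"required":["deltas"]}

```bash
mkdir -p pics; ls
cat > h.py <<'E'
import numpy as np, cv2
from workcell import readout, read_camera, finish_job, bot
from scipy.spatial.transform import Rotation as R
def ray(c,u,v):
    d=np.array([(u-c['cx'])/c['fx'],(v-c['cy'])/c['fy'],1.]); A=np.array(c['attitude'],float)
    A=A if A.shape==(3,3) else R.from_rotvec(A).as_matrix()
    return np.array(c['origin'],float),A@d
def at_z(c,u,v,z):
    o,d=ray(c,u,v); return o+d*(z-o[2])/d[2]
def proj(c,P):
    A=np.array(c['attitude'],float); A=A if A.shape==(3,3) else R.from_rotvec(A).as_matrix()
    p=A.T@(np.array(P,float)-np.array(c['origin'])); return np.array([c['fx']*p[0]/p[2]+c['cx'],c['fy']*p[1]/p[2]+c['cy']])
E
python3 - <<'E'
from h import *
import pickle
cs={}
for n in ['scene','top']:
    c=read_camera(n); cs[n]=c
    cv2.imwrite(f'pics/{n}0.png',c['color']); print(n,c['fx'],c['fy'],c['cx'],c['cy'],np.array(c['origin']),c['attitude'])
pickle.dump(cs,open('c0.pkl','wb'))
print(readout.read_state()); print([a for a in dir(bot) if a[0]!='_'])
E
```

```text
pics
scene 507.81800396918965 507.81800396918965 319.04300659788674 195.1102820067296 [ 1.22117023 -0.43402659  1.23564948] [-2.16713635 -1.27969299  0.43029317]
top 420.6317946778164 420.6317946778164 317.771129145482 199.42028188755808 [ 0.37688812 -0.0025657   1.54410757] [-2.20781738  2.16993573 -0.09455719]
{'time': 0.1, 'q': array([ 1.14810971e+00,  2.64690992e-01,  1.60525691e+00, -1.58226119e-05,
        1.27372176e+00, -3.69335304e-02]), 'joint_vel': array([ 0.0005302 , -0.00195454, -0.00217948, -0.00034058, -0.00256817,
       -0.00292137]), 'joint_torque': array([ 6.66753986e-04, -5.16705179e+01, -3.68591201e+01,  3.32913055e-05,
        6.22758118e-03, -6.07726520e-05]), 'tool_pos': array([0.2537374 , 0.62480118, 0.24706711]), 'tcp_rot': array([-0.60209421, -3.08288774,  0.00318174]), 'wrist_force': array([-0.0733589 ,  0.5595477 ,  0.76031933]), 'torque': array([ 0.00926654,  0.05085801, -0.00228108]), 'grip_force': 0.0, 'width': 0.9937203317779367}
['MotionError', 'tip_extent']
```

View pics/scene0.png

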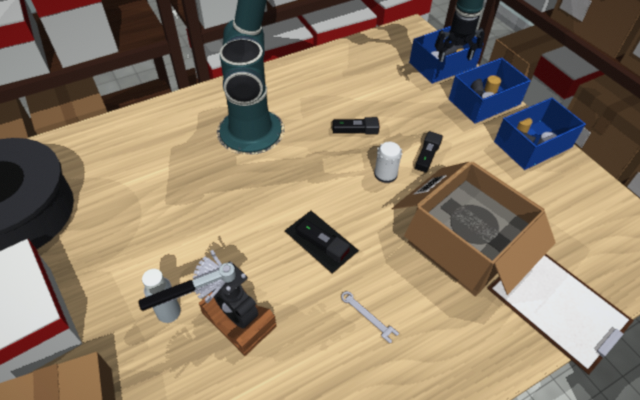

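View pics/top0.png

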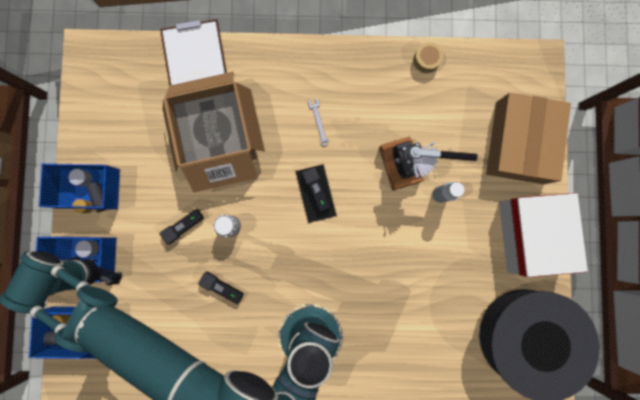

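The scene shows the valve at about (235,300), the mat with its scanner at (322,240), the carton label at (432,185), the filter at (388,160) and the spray can at (160,295). There are three scanners in the top view: (315,192) on the mat, (182,227) and (222,288). The one on the mat is farthest right (-y), so that is the one meant. I'll confirm it in an enlarged crop.

Run:
```python
from h import *
import pickle
cs=pickle.load(open('c0.pkl','rb'))
def crop(n,u,v,w,h,W,H):
    return cv2.resize(cs[n]['color'][v:v+h,u:u+w],(W,H),interpolation=cv2.INTER_CUBIC)
a=np.hstack([crop('top',375,125,110,80,440,320),crop('top',285,155,60,80,240,320)])
a=np.hstack([a,crop('top',195,155,30,80,120,320)])
b=np.hstack([crop('scene',130,245,150,70,450,210),crop('scene',280,205,80,70,240,210),crop('scene',400,165,37,70,110,210)])
cv2.imwrite('pics/crop1.png',np.vstack([a,b]))
```

```text
(no output)
```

View pics/crop1.png

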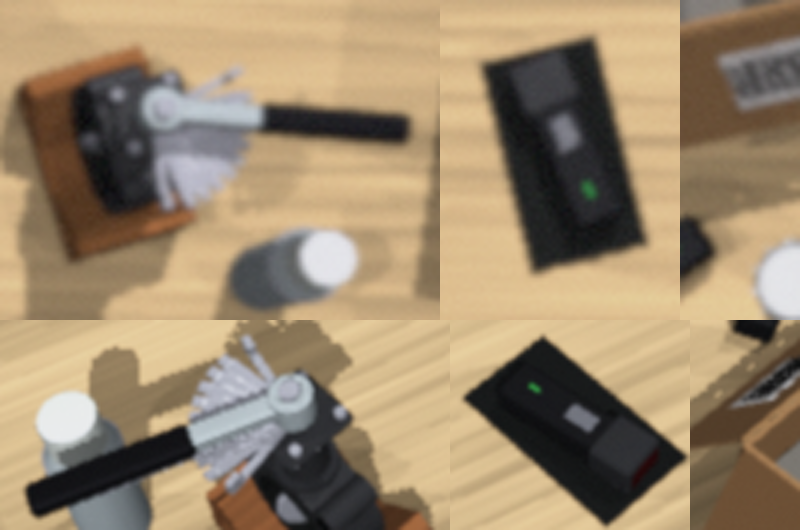

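The crop confirms the mat scanner: its nose with the red window points to the far (+x) end, and the green LED marks the rear. The lever's grip runs to crop pixel (410,129) with the stem at (163,108). Next I'll compute positions and take a contrast-enhanced crop of the label and scanner.

```bash
cat > m.py <<'E'
from h import *
import pickle
cs=pickle.load(open('c0.pkl','rb')); T,S=cs['top'],cs['scene']
def tri(a,b):
    o1,d1=ray(T,*a);o2,d2=ray(S,*b); d1/=np.linalg.norm(d1);d2/=np.linalg.norm(d2)
    s=np.linalg.lstsq(np.stack([d1,-d2],1),o2-o1,rcond=None)[0]
    p,q=o1+s[0]*d1,o2+s[1]*d2; return (p+q)/2,np.linalg.norm(p-q)
E
python3 - <<'E'
from m import *
np.set_printoptions(precision=4,suppress=True)
t=lambda x,y:(375+x/4,125+y/4); s=lambda x,y:(130+x/3,245+(y-320)/3)
m=lambda x,y:(285+(x-440)/4,155+y/4); ms=lambda x,y:(280+(x-450)/3,205+(y-320)/3)
print('stem',tri(t(163,108),s(290,388)),at_z(T,*t(163,108),.26),at_z(S,*s(290,388),.26))
print('tip',tri(t(408,128),s(33,497)),at_z(T,*t(408,128),.255))
print('can',at_z(T,*t(328,260),.185),at_z(S,*s(67,418),.185))
cr=[at_z(T,*t(*p),.071) for p in [(20,85),(140,50),(70,260)]]; print('cradle',cr)
for f,c,L in((m,T,[(485,62),(595,38),(645,243),(532,270)]),(ms,S,[(685,458),(605,524),(465,397),(543,338)])):
    P=np.array([at_z(c,*f(*p),.004) for p in L]); print('mat',P[:,:2],P.mean(0)[:2],[np.linalg.norm(P[i]-P[i-1]) for i in range(4)])
def crop(c,u,v,w,h,W,H):
    k=cv2.resize(c['color'][v:v+h,u:u+w],(W,H),interpolation=cv2.INTER_CUBIC)
    return k
g=lambda k:np.clip((k/255.)**.45*255,0,255).astype(np.uint8)
a=np.hstack([g(crop(T,288,160,50,60,350,420)),crop(T,195,145,75,70,450,420)])
b=np.hstack([g(crop(S,285,205,80,70,206,180)),crop(S,385,155,80,45,320,180),crop(T,375,125,110,72,274,180)])
cv2.imwrite('pics/crop2.png',np.vstack([a,b]))
E
```

```text
stem (array([ 0.6261, -0.3175,  0.2586]), np.float64(0.0010776256778237173)) [ 0.6257 -0.3177  0.26  ] [ 0.6273 -0.3172  0.26  ]
tip (array([ 0.6159, -0.51  ,  0.2505]), np.float64(0.0035561190908772744)) [ 0.6146 -0.51    0.255 ]
can [ 0.5175 -0.4708  0.185 ] [ 0.5236 -0.4703  0.185 ]
cradle [array([ 0.6805, -0.2367,  0.071 ]), array([ 0.7141, -0.3436,  0.071 ]), array([ 0.5252, -0.2818,  0.071 ])]
mat [[ 0.5978  0.0615]
 [ 0.622  -0.0396]
 [ 0.4334 -0.0883]
 [ 0.407   0.0147]] [ 0.515  -0.0129] [np.float64(0.1964536822621857), np.float64(0.10395373088781228), np.float64(0.1947640377838431), np.float64(0.10633592054632789)]
mat [[ 0.6007  0.0643]
 [ 0.6262 -0.0387]
 [ 0.4374 -0.0879]
 [ 0.4104  0.0139]] [ 0.5187 -0.0121] [np.float64(0.19686795546425848), np.float64(0.10617895101157039), np.float64(0.1951815955300965), np.float64(0.10536039712347815)]
```

View pics/crop2.png

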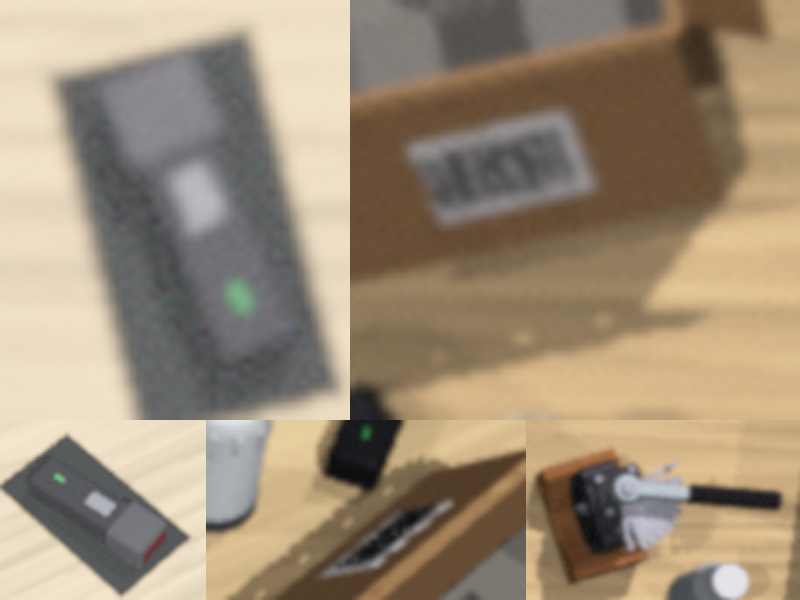

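The label in the large crop has corners (405,148), (568,108), (598,187) and (440,228). The scanner's front centre is (147,70) and its rear centre is (260,345). The valve checks out: the stem-to-tip distance is 193 mm against 195 mm given. The cradle gives the valve's +y at about 197° in the world, so the lever stands about 70° open.

```bash
cat >> h.py <<'E'
np.set_printoptions(precision=4,suppress=True)
def down(yaw_y):  # tool down, tool y along world angle (deg)
    a=np.radians(yaw_y); y=np.array([np.cos(a),np.sin(a),0]); z=np.array([0,0,-1.]); return np.stack([np.cross(y,z),y,z],1)
def delta(pos,Rm,st=None):
    st=st or readout.read_state(); A=R.from_rotvec(st['tcp_rot']).as_matrix()
    r=R.from_matrix(A.T@Rm).as_rotvec(degrees=True)
    return np.round(A.T@(np.array(pos)-st['tool_pos'])*1000,1), np.round(r,1)
E
python3 - <<'E'
from m import *
st=readout.read_state(); print(R.from_rotvec(st['tcp_rot']).as_matrix())
f=lambda x,y:(195+(x-350)/6,145+y/6)
L=[(405,148),(568,108),(598,187),(440,228)]
P=np.array([at_z(T,*f(*p),z) for p,z in zip(L,[.149,.149,.103,.103])])
print('label',P,P.mean(0),[np.linalg.norm(P[i]-P[i-1]) for i in range(4)])
for i,j in((0,1),(3,2)): d=P[i]-P[j]; print('yaw of y',np.degrees(np.arctan2(d[1],d[0])))
q=lambda x,y:(288+x/7,160+y/7)
F,B=at_z(T,*q(147,70),.040),at_z(T,*q(260,345),.038); print('scan',F,B,(F+B)/2,np.linalg.norm(F-B),np.degrees(np.arctan2(*(F-B)[[1,0]])))
s=lambda x,y:(385+(x-206)/4,155+(y-420)/4)
print('label scene ctr',at_z(S,*s(388,537),.126))
print('filter',at_z(T,228,226,.12))
print(delta([.619,-.457,.37],down(177)),delta([.619,-.457,.37],down(-3)))
E
```

```text
[[-0.9265  0.3763 -0.0008]
 [ 0.3763  0.9265 -0.0019]
 [ 0.0001 -0.0021 -1.    ]]
label [[0.5741 0.3622 0.149 ]
 [0.5982 0.2726 0.149 ]
 [0.5601 0.2631 0.103 ]
 [0.5348 0.3526 0.103 ]] [0.5668 0.3126 0.126 ] [np.float64(0.06124898581744331), np.float64(0.09276652221873664), np.float64(0.06048923772888622), np.float64(0.09299592937213132)]
yaw of y 105.0686745697825
yaw of y 105.78092814592713
scan [0.5953 0.0142 0.04  ] [ 0.4547 -0.0463  0.038 ] [ 0.525  -0.0161  0.039 ] 0.15304949998182654 23.26490813878639
label scene ctr [0.5699 0.3162 0.126 ]
filter [0.3883 0.2827 0.12  ]
(array([-745.4, -865.1, -121.2]), array([  -0.1,   -0.1, -109.1])) (array([-745.4, -865.1, -121.2]), array([-0.1,  0.1, 70.9]))
```

Emit:
{"method": "jog_arm", "body": {"deltas": [-0.745,-0.865,-0.121,0,0,71,1,-0.745,-0.865,-0.121,0,0,71,1,-0.745,-0.865,-0.121,0,0,71,1,-0.745,-0.865,-0.121,0,0,71,1,-0.745,-0.865,-0.121,0,0,71,1,-0.745,-0.865,-0.121,0,0,71,1,-0.745,-0.865,-0.121,0,0,71,1,-0.745,-0.865,-0.121,0,0,71,1]}}

```text
time: 0.9
tool_pos: [0.381, 0.2464, 0.2903]
tcp_rot: [2.244, 2.198, -0.0]
wrist_force: [1.0, 0.7, 0.7]
width: 0.998
grip_force: 0.0
```

```bash
python3 -c "
from h import *
print(delta([.619,-.457,.37],down(-3)))"
```

```text
(array([-698.4,  252.5,  -79.6]), array([-0. ,  0. ,  1.8]))
```

Emit:
{"method": "jog_arm", "body": {"deltas": [-0.698,0.252,-0.08,0,0,0,1,-0.698,0.252,-0.08,0,0,0,1,-0.698,0.252,-0.08,0,0,0,1,-0.698,0.252,-0.08,0,0,0,1,-0.698,0.252,-0.08,0,0,0,1,-0.698,0.252,-0.08,0,0,0,1,-0.698,0.252,-0.08,0,0,0,1,-0.698,0.252,-0.08,0,0,0,1]}}

```text
time: 1.7
tool_pos: [0.5105, -0.1297, 0.3332]
tcp_rot: [-2.238, -2.204, -0.0]
wrist_force: [1.3, 0.5, 0.1]
width: 1.005
grip_force: 0.0
```

```bash
python3 -c "
from h import *
print(delta([.619,-.457,.37],down(-3)))"
```

```text
(array([-325.6,  113.6,  -37. ]), array([-0. , -0. ,  2.1]))
```

Emit:
{"method": "jog_arm", "body": {"deltas": [-0.326,0.113,-0.037,0,0,2,1,-0.326,0.113,-0.037,0,0,2,1,-0.326,0.113,-0.037,0,0,2,1,-0.326,0.113,-0.037,0,0,2,1,-0.326,0.113,-0.037,0,0,2,1,-0.326,0.113,-0.037,0,0,2,1,-0.326,0.113,-0.037,0,0,2,1,-0.326,0.113,-0.037,0,0,2,1]}}

```text
time: 2.5
tool_pos: [0.6186, -0.461, 0.3662]
tcp_rot: [-2.279, -2.159, 0.003]
wrist_force: [-0.2, 0.0, -0.1]
width: 0.997
grip_force: 0.0
```

```bash
python3 -c "
from h import *
c=read_camera('wrist');cv2.imwrite('pics/w1.png',c['color'])
import pickle;pickle.dump(c,open('w1.pkl','wb'));print(c['origin'])
print(delta([.619,-.457,.37],down(-3)))
for p in [(.626,-.3175,.255),(.616,-.51,.255),(.619,-.457,.255)]: print(proj(c,p))"
```

```text
[ 0.6234 -0.3945  0.4923]
(array([ 1.2,  0.6, -3.3]), array([-0.2, -0.1, -0. ]))
[318.6605 -15.356 ]
[319.686  261.7082]
[319.775  196.8077]
```

View pics/w1.png

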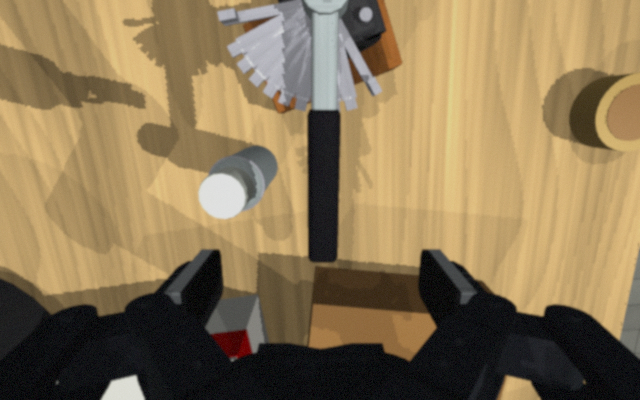

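The wrist view shows the lever straight along column 323, with the grip from row 110 to 262, centred between the fingers. The spray can's cap is at (222,195), clear of both. From the plate's end stops at (222,17) and (378,95), the lever reads about 70° open.

Emit:
{"method": "jog_arm", "body": {"deltas": [0.001,0.002,0.05,0,0,0,1,0.001,0.002,0.09,0,0,0,1,0.001,0.002,0.121,0,0,0,1,0.001,0.002,0.121,0,0,0,0,0.001,0.002,0.121,0,0,0,-1,0.001,0.002,0.121,0,0,0,-1,0.001,0.002,0.121,0,0,0,-1,0.001,0.002,0.121,0,0,0,-1], "squeeze": 40}}

```text
time: 3.35
tool_pos: [0.6215, -0.455, 0.2533]
tcp_rot: [2.273, 2.162, 0.001]
wrist_force: [-1.8, 1.3, 6.4]
width: 0.269
grip_force: 41.9
```

```bash
python3 -c "
from h import *
st=readout.read_state();print(st['width'],st['grip_force'],st['wrist_force'],st['tool_pos'])
A=R.from_rotvec(st['tcp_rot']).as_matrix();s=np.array([.6275,-.3175,st['tool_pos'][2]])
print(A.T@(st['tool_pos']-s), np.degrees(np.arctan2(*(st['tool_pos']-s)[[1,0]])))
d=st['tool_pos']-s
for a in range(5,61,5):
  p=s+R.from_euler('z',-a,degrees=True).apply(d); print(a,np.round(A.T@(p-st['tool_pos'])*1000,1))
"
```

```text
0.2688366919037308 41.86672568321228 [-1.7679  1.2845  6.3688] [ 0.6215 -0.455   0.2533]
[-0.1377  0.0009  0.0004] -92.48626415914246
5 [  0.4 -12.   -0. ]
10 [  1.9 -23.9  -0.1]
15 [  4.5 -35.7  -0.2]
20 [  8.  -47.1  -0.2]
25 [ 12.5 -58.3  -0.3]
30 [ 18.  -69.   -0.3]
35 [ 24.4 -79.1  -0.4]
40 [ 31.6 -88.7  -0.4]
45 [ 39.7 -97.6  -0.5]
50 [  48.5 -105.8   -0.5]
55 [  58.  -113.2   -0.6]
60 [  68.  -119.7   -0.7]
```

Emit:
{"method": "jog_arm", "body": {"deltas": [0.0004,-0.012,0,0,0,5,-1,0.002,-0.024,0,0,0,10,-1,0.0045,-0.036,0,0,0,15,-1,0.008,-0.047,0,0,0,20,-1,0.0125,-0.058,0,0,0,25,-1,0.018,-0.069,0,0,0,30,-1,0.024,-0.079,0,0,0,35,-1,0.024,-0.079,0,0,0,35,-1]}}

```text
time: 4.15
tool_pos: [0.5438, -0.4257, 0.2533]
tcp_rot: [2.82, 1.378, 0.005]
wrist_force: [-0.4, 5.7, 8.2]
width: 0.272
grip_force: 42.2
```

```bash
cat > arc.py <<'E'
from h import *
import sys
st=readout.read_state();print(st['width'],st['grip_force'],st['wrist_force'],st['tool_pos'])
A=R.from_rotvec(st['tcp_rot']).as_matrix();s=np.array([.6275,-.3175,st['tool_pos'][2]])
d=st['tool_pos']-s; print('ang',np.degrees(np.arctan2(d[1],d[0]))%360,np.linalg.norm(d),'tool y',np.degrees(np.arctan2(A[1,1],A[0,1])))
for a in map(float,sys.argv[1:]):
  p=s+R.from_euler('z',-a,degrees=True).apply(d); print(a,np.round(A.T@(p-st['tool_pos'])*1000,1))
E
python3 arc.py 5 10 15 20 25
```

```text
0.27168790557155736 42.17707693576813 [-0.4121  5.6745  8.2176] [ 0.5438 -0.4257  0.2533]
ang 232.29651567096033 0.13680836748986305 tool y -37.921051465889704
5.0 [  0.5 -11.9  -0.1]
10.0 [  2.  -23.8  -0.1]
15.0 [  4.5 -35.4  -0.1]
20.0 [  8.1 -46.8  -0.2]
25.0 [ 12.6 -57.9  -0.2]
```

Emit:
{"method": "jog_arm", "body": {"deltas": [0.0005,-0.012,0,0,0,5,-1,0.002,-0.024,0,0,0,10,-1,0.0045,-0.035,0,0,0,15,-1,0.008,-0.047,0,0,0,20,-1,0.0125,-0.058,0,0,0,25,-1,0.0125,-0.058,0,0,0,25,-1,0.0125,-0.058,0,0,0,25,-1]}}

```text
time: 4.85
tool_pos: [0.5066, -0.3804, 0.2533]
tcp_rot: [3.051, 0.738, 0.008]
wrist_force: [0.4, 4.3, 8.2]
width: 0.268
grip_force: 42.2
```

```bash
python3 arc.py 5; python3 -c "
from h import *
c=read_camera('wrist');cv2.imwrite('pics/w2.png',c['color'])
import pickle;pickle.dump(c,open('w2.pkl','wb'))
print(proj(c,(.6275,-.3175,.25)),proj(c,(.6275,-.3175,.225)))"
```

```text
0.26810410405273943 42.185901403427124 [0.3736 4.2617 8.2036] [ 0.5066 -0.3804  0.2533]
ang 207.4756552699572 0.13624497031194466 tool y -62.80757061491237
5.0 [  0.5 -11.9  -0. ]
[ 317.8424 -108.1364] [318.0396 -67.7242]
```

View pics/w2.png

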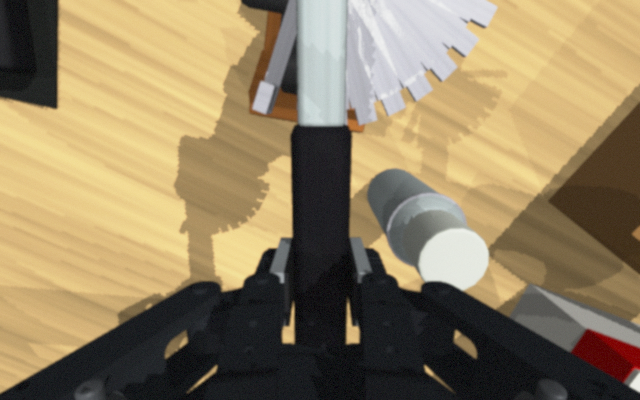

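The lever lies along column 321, with the closed stop tab at (264,98) and the can untouched at (450,258). I'll enlarge the notches to verify the angle.

```bash
python3 -c "
from h import *
c=cv2.imread('pics/w2.png'); cv2.imwrite('pics/w2c.png',cv2.resize(c[0:140,245:505],(780,420),interpolation=cv2.INTER_CUBIC))"
```

```text
(no output)
```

View pics/w2c.png

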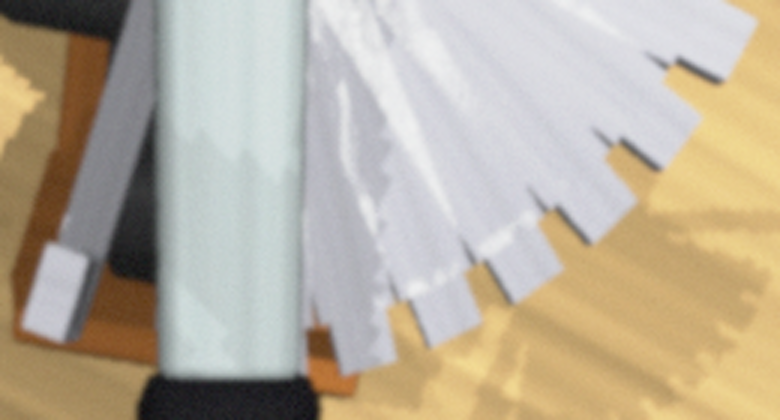

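```bash
python3 -c "
from h import *
from scipy.optimize import least_squares
P=np.array([(411,355),(496,312),(577,256),(649,186),(712,100)])/3.+[245,0]
f=lambda p:np.concatenate([p[0]+p[2]*np.sin(np.radians(p[3]+10*np.arange(5)))-P[:,0],p[1]+p[2]*np.cos(np.radians(p[3]+10*np.arange(5)))-P[:,1]])
r=least_squares(f,[320,-70,200,20]);print(r.x,np.abs(r.fun).max())
g=lambda p:f(np.r_[320.5,p]);r=least_squares(g,[-70,200,20]);print(r.x,np.abs(r.fun).max())
"
```

```text
[315.2309 -61.7997 191.6439  19.9878] 1.261438550195976
[-61.7997 188.4009  18.797 ] 2.472068757142061
```

The notch fit puts a notch within about 0.6° of the lever axis. The cradle's short edge runs about 9.2° off perpendicular to the lever, and the world angle of 207.3° against 197° agrees, so the lever is at about 10° open. I'll release and rise.

Emit:
{"method": "jog_arm", "body": {"deltas": [0,0,0,0,0,0,0,0,0,0,0,0,0,1,0,0,0,0,0,0,1,0,0,-0.01,0,0,0,1,0,0,-0.05,0,0,0,1,0,0,-0.1,0,0,0,1,0,0,-0.13,0,0,0,1,0,0,-0.13,0,0,0,1]}}

```text
time: 5.7
tool_pos: [0.5067, -0.3827, 0.3874]
tcp_rot: [3.044, 0.735, 0.011]
wrist_force: [-0.5, -0.7, 1.1]
width: 1.001
grip_force: 0.0
```

```bash
python3 -c "
from h import *
import pickle
c=read_camera('wrist');cv2.imwrite('pics/w3.png',c['color']);pickle.dump(c,open('w3.pkl','wb'))
st=readout.read_state();print(st['tool_pos'],st['wrist_force'],st['width'])
g=c['color'].max(2)
# dark grip bar: centre per row
for v in range(40,300,20):
  r=np.where(g[v,230:400]<45)[0]; print(v,(r.min()+230,r.max()+230,len(r)) if len(r) else None)
A=R.from_rotvec(st['tcp_rot']).as_matrix();print(np.degrees(np.arctan2(A[1,1],A[0,1])))
print(proj(c,(.6275,-.3175,.255)),proj(c,(.6275-.195*np.cos(np.radians(27)),-.3175-.195*np.sin(np.radians(27)),.255)))
# scanner grasp: mid .525,-.016 yaw 23.3 
for y in(113.3,-66.7): print(delta([.523,-.016,.2],down(y)))
"
```

```text
[ 0.5059 -0.3821  0.384 ] [-0.3931 -0.1702 -0.8846] 0.999154251869864
40 (np.int64(289), np.int64(301), 7)
60 (np.int64(292), np.int64(294), 3)
80 None
100 None
120 (np.int64(303), np.int64(328), 26)
140 (np.int64(303), np.int64(329), 27)
160 (np.int64(303), np.int64(328), 26)
180 (np.int64(304), np.int64(328), 25)
200 (np.int64(304), np.int64(329), 26)
220 (np.int64(304), np.int64(328), 25)
240 (np.int64(304), np.int64(327), 24)
260 None
280 None
-62.86739133303177
[313.7302   8.63  ] [314.4774 261.5403]
(array([ 181.7, -319.2,  182.3]), array([   0.3,    0.6, -176.2]))
(array([ 181.7, -319.2,  182.3]), array([ 0.4, -0.2,  3.8]))
```

Emit:
{"method": "jog_arm", "body": {"deltas": [0.182,-0.319,0,0,0,-176,1,0.182,-0.319,0,0,0,-176,1,0.182,-0.319,0,0,0,-176,1,0.182,-0.319,0,0,0,-176,1,0.182,-0.319,0,0,0,-176,1,0.182,-0.319,0,0,0,-176,1,0.182,-0.319,0,0,0,-176,1,0.182,-0.319,0,0,0,-176,1]}}

```text
time: 6.55
tool_pos: [0.5203, -0.0101, 0.3778]
tcp_rot: [-2.091, -2.341, 0.001]
wrist_force: [0.1, -0.6, 1.0]
width: 0.999
grip_force: 0.0
```

```bash
python3 -c "
from h import *
st=readout.read_state();print(st['q'],st['tool_pos'])
print(delta([.523,-.016,.25],down(113.3)))
"
```

```text
[-0.0683 -0.0841  1.7471  0.0017  1.4814 -0.1812] [ 0.5203 -0.0101  0.3778]
(array([ -6.5,   2.4, 127.7]), array([   0. ,   -0.2, -106.8]))
```

Emit:
{"method": "jog_arm", "body": {"deltas": [-0.006,0.002,0.05,0,0,-107,1,-0.006,0.002,0.08,0,0,-107,1,-0.006,0.002,0.128,0,0,-107,1,-0.006,0.002,0.128,0,0,-107,1,-0.006,0.002,0.128,0,0,-107,1,-0.006,0.002,0.128,0,0,-107,1,-0.006,0.002,0.128,0,0,-107,1,-0.006,0.002,0.128,0,0,-107,1]}}

```text
time: 7.35
tool_pos: [0.5227, -0.0198, 0.2495]
tcp_rot: [-0.41, -3.111, 0.0]
wrist_force: [0.0, 0.0, -0.7]
width: 0.997
grip_force: 0.0
```

Emit:
{"method": "jog_arm", "body": {"deltas": [0,0,0,0,0,-36,1,0,0,0,0,0,-36,1,0,0,0,0,0,-36,1,0,0,0,0,0,-36,1,0,0,0,0,0,-36,1,0,0,0,0,0,-36,1]}}

```text
time: 7.95
tool_pos: [0.5232, -0.0198, 0.2502]
tcp_rot: [0.559, -3.089, -0.001]
wrist_force: [-0.5, -0.3, 0.1]
width: 0.997
grip_force: 0.0
```

```bash
python3 -c "
from h import *
import pickle
c=read_camera('wrist');pickle.dump(c,open('w4.pkl','wb'))
k=np.clip((c['color']/255.)**.45*255,0,255).astype(np.uint8); cv2.imwrite('pics/w4.png',k)
st=readout.read_state();print(st['q'],st['tool_pos'])
print(delta([.523,-.016,.25],down(113.3)))
a=np.radians(23.3)
for d in (.08,0,-.08): print(proj(c,(.525+d*np.cos(a),-.016+d*np.sin(a),.04)))
"
```

```text
[-0.0854 -0.0241  1.9206 -0.0001  1.2467 -2.0138] [ 0.5233 -0.0199  0.2505]
(array([-1. ,  3.7,  0.5]), array([ 0. , -0.1, -2.8]))
[326.5509 249.0521]
[323.1674 178.262 ]
[319.3452  98.2938]
```

View pics/w4.png

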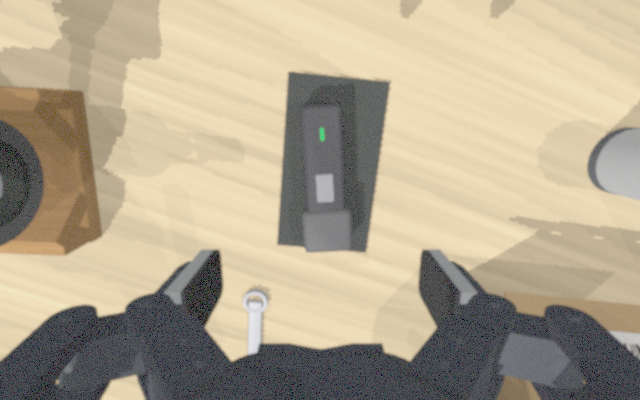

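The wrist view shows the mat scanner with its rear at (322,105), LED at (322,134), square at (325,188) and nose at (328,250). This matches the prediction within a pixel or two. The mat is around it, the wrench is at (255,300) and the spare filter is at the right. Descending.

Emit:
{"method": "jog_arm", "body": {"deltas": [-0.003,0.003,0.05,0,0,-3,1,-0.003,0.003,0.1,0,0,-3,1,-0.003,0.003,0.15,0,0,-3,1,-0.003,0.003,0.18,0,0,-3,1,-0.003,0.003,0.205,0,0,-3,1,-0.003,0.003,0.22,0,0,-3,1,-0.003,0.003,0.22,0,0,-3,1]}}

```text
time: 8.7
tool_pos: [0.5228, -0.0158, 0.0284]
tcp_rot: [0.639, -3.07, -0.003]
wrist_force: [-0.9, -0.7, -0.6]
width: 0.998
grip_force: 0.0
```

```bash
python3 -c "
from h import *
st=readout.read_state();print(st['tool_pos'],st['wrist_force'])
print(delta([.525,-.016,.025],down(113.5)))
"
```

```text
[ 0.5228 -0.0158  0.0284] [-0.9243 -0.7117 -0.5808]
(array([-1.9, -1.1,  3.3]), array([ 0.2, -0.3,  0. ]))
```

Emit:
{"method": "jog_arm", "body": {"deltas": [-0.002,-0.001,0.003,0,0,0,1,-0.002,-0.001,0.003,0,0,0,0.4,-0.002,-0.001,0.003,0,0,0,-1,-0.002,-0.001,0.003,0,0,0,-1,-0.002,-0.001,0.003,0,0,0,-1,-0.002,-0.001,0.003,0,0,0,-1], "squeeze": 50}}

```text
time: 9.3
tool_pos: [0.529, -0.0161, 0.0296]
tcp_rot: [-0.643, 3.073, -0.001]
wrist_force: [-0.8, 0.4, 6.5]
width: 0.505
grip_force: 53.2
```

```bash
python3 -c "
from h import *
st=readout.read_state();print(st['tool_pos'],st['wrist_force'],st['width']*85)
A=R.from_rotvec(st['tcp_rot']).as_matrix();print('tool y',np.degrees(np.arctan2(A[1,1],A[0,1])),A[:,2])
np.save('pick.npy',np.r_[st['tool_pos'],st['tcp_rot']])
"
```

```text
[ 0.529  -0.0161  0.0296] [-0.8329  0.3701  6.5329] 42.95185832976193
tool y 113.6407376611589 [ 0.0023 -0.0001 -1.    ]
```

Emit:
{"method": "jog_arm", "body": {"deltas": [0,0,-0.02,0,0,0,-1,0,0,-0.05,0,0,0,-1,0,0,-0.1,0,0,0,-1,0,0,-0.15,0,0,0,-1,0,0,-0.2,0,0,0,-1,0,0,-0.25,0,0,0,-1,0,0,-0.28,0,0,0,-1,0,0,-0.28,0,0,0,-1]}}

```text
time: 10.1
tool_pos: [0.5306, -0.0163, 0.3146]
tcp_rot: [-0.642, 3.065, -0.005]
wrist_force: [0.3, 0.1, -0.8]
width: 0.503
grip_force: 52.5
```

```bash
cat > tgt.py <<'E'
from h import *
import sys
def target(lab=(.568,.314,.126),yaw=15.4,dist=.18,off=(.0037,.0076)):
    a=np.radians(yaw);e=np.radians(40);n=np.array([-np.cos(a)*np.cos(e),-np.sin(a)*np.cos(e),np.sin(e)])
    x=-n;y=np.array([-np.sin(a),np.cos(a),0]);z=np.cross(x,y)
    p=np.array(lab)+dist*n+off[0]*x+off[1]*z
    return p,np.stack([-x,y,-z],1)
E
python3 -c "
from tgt import *
st=readout.read_state();print(st['tool_pos'],st['wrist_force'],st['width']*85,st['q'])
A=R.from_rotvec(st['tcp_rot']).as_matrix();print('tool y',np.degrees(np.arctan2(A[1,1],A[0,1])))
p,Rm=target();print(p,delta(p+[0,0,.05],Rm),delta(p,Rm))
"
```

```text
[ 0.5306 -0.0163  0.3146] [ 0.3383  0.058  -0.8336] 42.74059382996645 [-0.0776 -0.0531  1.8311 -0.0001  1.3527 -2.0611]
tool y 113.64771468607113
[0.4425 0.2794 0.2451] (array([-37.8, 306.4,  18.2]), array([-3.1, 40.5,  7.8])) (array([-37.3, 306.6,  68.2]), array([-3.1, 40.5,  7.8]))
```

Emit:
{"method": "jog_arm", "body": {"deltas": [-0.038,0.306,0.018,-3.1,40.5,7.8,-1,-0.038,0.306,0.018,-3.1,40.5,7.8,-1,-0.038,0.306,0.018,-3.1,40.5,7.8,-1,-0.038,0.306,0.018,-3.1,40.5,7.8,-1,-0.038,0.306,0.018,-3.1,40.5,7.8,-1,-0.038,0.306,0.018,-3.1,40.5,7.8,-1,-0.038,0.306,0.018,-3.1,40.5,7.8,-1,-0.038,0.306,0.018,-3.1,40.5,7.8,-1]}}

```text
time: 10.9
tool_pos: [0.4387, 0.2805, 0.2879]
tcp_rot: [0.332, -2.411, 0.12]
wrist_force: [-0.1, 0.0, -1.6]
width: 0.501
grip_force: 52.4
```

```bash
python3 -c "
from tgt import *
import pickle
st=readout.read_state();print(st['tool_pos'],st['wrist_force'],st['width']*85,st['q'])
p,Rm=target();print(delta(p,Rm))
c=read_camera('wrist');pickle.dump(c,open('w5.pkl','wb'));cv2.imwrite('pics/w5.png',c['color'])
P,Rr=target();lab=np.array([.568,.314,.126]);print(proj(c,lab))
"
```

```text
[0.4387 0.2805 0.2879] [-0.0659  0.0043 -1.5671] 42.60758958998146 [ 0.4474  0.3907  1.5141  0.124   1.9382 -1.3948]
(array([-30.5,  -2.1,  30.1]), array([-0. , -0.8,  0.3]))
[316.1941 516.7623]
```

View pics/w5.png

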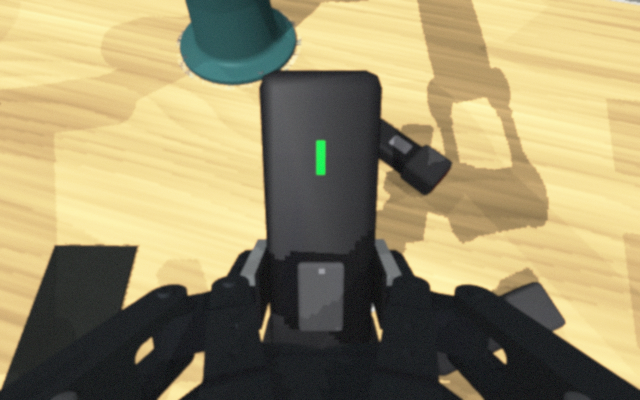

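The wrist view shows the scanner held straight, columns 262–380, with its rear edge at row 73 and the LED at (321,157). The label is out of view. I'll check the grip offset from the rear edge.

```bash
python3 -c "
from tgt import *
import pickle
c=pickle.load(open('w5.pkl','rb'));st=readout.read_state()
A=R.from_rotvec(st['tcp_rot']).as_matrix();t=st['tool_pos']
for ox in(-.002,.0037,.008):
  for oz in (.003,.0076):
    print(ox,oz,[np.round(proj(c,t+A@np.array([ox+.08,s*.022,oz-z])),1) for s,z in((1,.016),(-1,.016),(0,.016))])
p,Rm=target();print(delta(p,Rm))
"
```

```text
-0.002 0.003 [array([384.1,  70. ]), array([247.5,  69.9]), array([315.8,  69.9])]
-0.002 0.0076 [array([381.6,  71.6]), array([250.4,  71.5]), array([316. ,  71.6])]
0.0037 0.003 [array([385.1,  50.8]), array([246.4,  50.7]), array([315.7,  50.7])]
0.0037 0.0076 [array([382.4,  53.2]), array([249.5,  53.1]), array([315.9,  53.2])]
0.008 0.003 [array([385.8,  35.9]), array([245.6,  35.8]), array([315.7,  35.9])]
0.008 0.0076 [array([383.1,  39. ]), array([248.7,  38.9]), array([315.9,  39. ])]
(array([-30.8,  -0.7,  31. ]), array([ 0. , -0.7,  0.2]))
```

Emit:
{"method": "jog_arm", "body": {"deltas": [-0.01,-0.002,0.01,0,-0.5,0.3,-1,-0.02,-0.002,0.02,0,-0.8,0.3,-1,-0.03,-0.002,0.03,0,-0.8,0.3,-1,-0.03,-0.002,0.03,0,-0.8,0.3,-1,-0.03,-0.002,0.03,0,-0.8,0.3,-1,-0.03,-0.002,0.03,0,-0.8,0.3,-1]}}

```text
time: 11.55
tool_pos: [0.4438, 0.2784, 0.2484]
tcp_rot: [0.324, -2.43, 0.117]
wrist_force: [0.7, 0.6, -1.8]
width: 0.505
grip_force: 52.4
```

```bash
python3 -c "
from tgt import *
import pickle
st=readout.read_state();print(st['tool_pos'],st['wrist_force'])
p,Rm=target();print(delta(p,Rm))
T,S=read_camera('top'),read_camera('scene');pickle.dump((T,S),open('hold.pkl','wb'))
a=cv2.resize(T['color'][130:230,165:285],(480,400),interpolation=cv2.INTER_CUBIC)
b=cv2.resize(S['color'][110:230,320:460],(320,274),interpolation=cv2.INTER_CUBIC)
b=np.vstack([b,np.zeros((126,320,3),np.uint8)]); cv2.imwrite('pics/hold.png',np.hstack([a,b]))
A=R.from_rotvec(st['tcp_rot']).as_matrix();t=st['tool_pos']
f=lambda x,z:t+A@np.array([.0037-x,0,.0076-z])
for n,q in(('nose top',f(.08,.02)),('rear top',f(-.08,.016)),('label',np.array([.568,.314,.126]))): print(n,q,proj(T,q),proj(S,q))
"
```

```text
[0.4438 0.2784 0.2484] [ 0.6815  0.6218 -1.7741]
(array([-1.3,  1.4,  3.1]), array([ 0.2,  0.2, -0.2]))
nose top [0.5081 0.2958 0.2091] [219.4792 187.8905] [416.7682 152.8388]
rear top [0.3869 0.2629 0.3083] [221.8422 225.8628] [386.936 103.727]
label [0.568 0.314 0.126] [220.1194 172.6871] [429.4792 184.081 ]
```

View pics/hold.png

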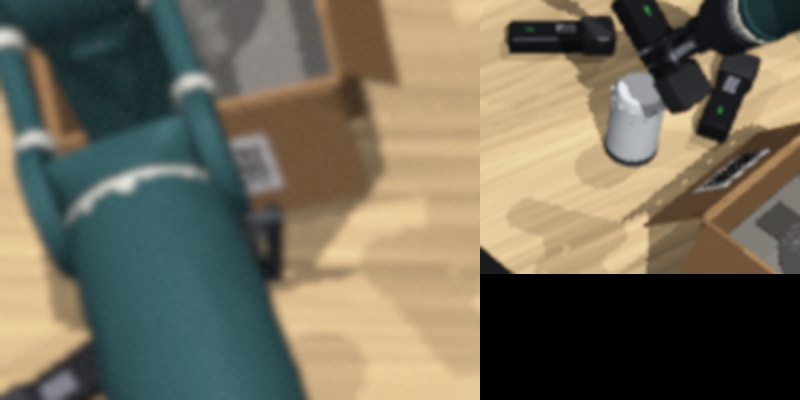

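The scene crop shows the nose's front edge near (415,150), against (417,153) predicted. The label centre is at (430,184), against (429,184) predicted, so the aim is right. I'll apply the small correction and hold.

Emit:
{"method": "jog_arm", "body": {"deltas": [-0.0013,0.0014,0.003,0.2,0.2,-0.2,-1,-0.0013,0.0014,0.003,0.2,0.2,-0.2,-1,-0.0013,0.0014,0.003,0.2,0.2,-0.2,-1,-0.0013,0.0014,0.003,0.2,0.2,-0.2,-1,-0.0013,0.0014,0.003,0.2,0.2,-0.2,-1,-0.0013,0.0014,0.003,0.2,0.2,-0.2,-1]}}

```text
time: 12.25
tool_pos: [0.4423, 0.2797, 0.2449]
tcp_rot: [0.33, -2.425, 0.12]
wrist_force: [-0.0, -0.5, -2.2]
width: 0.504
grip_force: 52.4
```

```bash
python3 -c "
from tgt import *
st=readout.read_state();print(st['tool_pos'],st['joint_vel'])
p,Rm=target();print(delta(p,Rm))"
```

```text
[0.4423 0.2797 0.2449] [ 0.0015  0.0002 -0.0003  0.0016 -0.0007 -0.0001]
(array([ 0.1, -0.3, -0.2]), array([-0.1,  0. ,  0.1]))
```

Emit:
{"method": "jog_arm", "body": {"deltas": [0,0,0,0,0,0,-1,0,0,0,0,0,0,-1,0,0,0,0,0,0,-1,0,0,0,0,0,0,-1,0,0,0,0,0,0,-1,0,0,0,0,0,0,-1,0,0,0,0,0,0,-1,0,0,0,0,0,0,-1]}}

```text
time: 13.05
tool_pos: [0.4423, 0.2796, 0.2449]
tcp_rot: [0.329, -2.425, 0.12]
wrist_force: [0.7, 0.1, -1.6]
width: 0.506
grip_force: 52.4
```

Emit:
{"method": "jog_arm", "body": {"deltas": [0,0,0,0,0,0,-1,0,0,0,0,0,0,-1,0,0,0,0,0,0,-1,0,0,0,0,0,0,-1,0,0,0,0,0,0,-1,0,0,0,0,0,0,-1,0,0,0,0,0,0,-1,0,0,0,0,0,0,-1]}}

```text
time: 13.85
tool_pos: [0.4423, 0.2797, 0.2449]
tcp_rot: [0.33, -2.425, 0.12]
wrist_force: [0.3, -0.8, -1.9]
width: 0.509
grip_force: 52.4
```

Emit:
{"method": "jog_arm", "body": {"deltas": [0,0,0,0,0,0,-1,0,0,0,0,0,0,-1,0,0,0,0,0,0,-1,0,0,0,0,0,0,-1,0,0,0,0,0,0,-1,0,0,0,0,0,0,-1,0,0,0,0,0,0,-1,0,0,0,0,0,0,-1]}}

```text
time: 14.65
tool_pos: [0.4423, 0.2796, 0.2449]
tcp_rot: [0.33, -2.425, 0.12]
wrist_force: [-0.8, -0.6, -1.3]
width: 0.502
grip_force: 52.4
```

Emit:
{"method": "jog_arm", "body": {"deltas": [0,0,0,0,0,0,-1,0,0,0,0,0,0,-1,0,0,0,0,0,0,-1,0,0,0,0,0,0,-1,0,0,0,0,0,0,-1,0,0,0,0,0,0,-1]}}

```text
time: 15.25
tool_pos: [0.4423, 0.2797, 0.2449]
tcp_rot: [0.33, -2.425, 0.12]
wrist_force: [-0.2, 0.1, -1.5]
width: 0.504
grip_force: 52.4
```

```bash
python3 -c "
from tgt import *
p,Rm=target();print(delta(p,Rm))
k=np.load('pick.npy');print(delta([k[0],k[1],.30],R.from_rotvec(k[3:]).as_matrix()))"
```

```text
(array([ 0.1, -0.3, -0.3]), array([-0.1,  0. ,  0.1]))
(array([  31.9, -308.2,  -45.1]), array([  2.9, -40. ,  -7.8]))
```

Emit:
{"method": "jog_arm", "body": {"deltas": [-0.02,0,-0.03,0,0,0,-1,0.032,-0.308,-0.045,2.9,-40,-7.8,-1,0.032,-0.308,-0.045,2.9,-40,-7.8,-1,0.032,-0.308,-0.045,2.9,-40,-7.8,-1,0.032,-0.308,-0.045,2.9,-40,-7.8,-1,0.032,-0.308,-0.045,2.9,-40,-7.8,-1,0.032,-0.308,-0.045,2.9,-40,-7.8,-1,0.032,-0.308,-0.045,2.9,-40,-7.8,-1]}}

```text
time: 16.05
tool_pos: [0.5282, -0.0204, 0.3017]
tcp_rot: [-0.636, 3.073, -0.006]
wrist_force: [0.7, 0.5, -1.0]
width: 0.507
grip_force: 52.3
```

```bash
cat > back.py <<'E'
from h import *
k=np.load('pick.npy');Rm=R.from_rotvec(k[3:]).as_matrix()
for z in(.30,.05,.0325): print(z,delta([k[0],k[1],z],Rm))
st=readout.read_state();print(st['tool_pos'],st['wrist_force'])
E
python3 back.py
```

```text
0.3 (array([-2.4,  3.6,  1.7]), array([-0.2,  0. , -0.3]))
0.05 (array([ -1.8,   4.7, 251.7]), array([-0.2,  0. , -0.3]))
0.0325 (array([ -1.7,   4.8, 269.2]), array([-0.2,  0. , -0.3]))
[ 0.5282 -0.0204  0.3017] [ 0.7037  0.5017 -1.0115]
```

Emit:
{"method": "jog_arm", "body": {"deltas": [-0.002,0.004,0.04,0,0,0,-1,-0.002,0.004,0.09,0,0,0,-1,-0.002,0.004,0.14,0,0,0,-1,-0.002,0.004,0.19,0,0,0,-1,-0.002,0.004,0.22,0,0,0,-1,-0.002,0.004,0.245,0,0,0,-1,-0.002,0.004,0.245,0,0,0,-1,-0.002,0.004,0.245,0,0,0,-1]}}

```text
time: 16.85
tool_pos: [0.5292, -0.0113, 0.0549]
tcp_rot: [0.644, -3.075, 0.001]
wrist_force: [0.2, -0.7, -1.0]
width: 0.499
grip_force: 52.2
```

```bash
python3 back.py
```

```text
0.3 (array([   2.2,   -4.5, -245.1]), array([ 0. , -0.1,  0. ]))
0.05 (array([ 2.1, -4.3,  4.9]), array([ 0. , -0.1,  0. ]))
0.0325 (array([ 2.1, -4.3, 22.4]), array([ 0. , -0.1,  0. ]))
[ 0.5292 -0.0113  0.0549] [ 0.2229 -0.7242 -0.9925]
```

Lower slowly to just above the mat, watching the force.

Emit:
{"method": "jog_arm", "body": {"deltas": [0.002,-0.004,0.008,0,0,0,-1,0.002,-0.004,0.014,0,0,0,-1,0.002,-0.004,0.019,0,0,0,-1,0.002,-0.004,0.022,0,0,0,-1,0.002,-0.004,0.024,0,0,0,-1,0.002,-0.004,0.024,0,0,0,-1,0.002,-0.004,0.024,0,0,0,-1]}}

```text
time: 17.55
tool_pos: [0.5293, -0.0162, 0.0311]
tcp_rot: [-0.643, 3.073, -0.002]
wrist_force: [0.2, -0.6, -1.0]
width: 0.504
grip_force: 52.4
```

```bash
python3 back.py
```

```text
0.3 (array([  -0.1,   -0.2, -268.9]), array([-0., -0.,  0.]))
0.05 (array([  0.3,   0.2, -18.9]), array([-0., -0.,  0.]))
0.0325 (array([ 0.3,  0.2, -1.4]), array([-0., -0.,  0.]))
[ 0.5293 -0.0162  0.0311] [ 0.158  -0.6091 -1.0408]
```

Emit:
{"method": "jog_arm", "body": {"deltas": [0,0,0.001,0,0,0,-1,0,0,0.002,0,0,0,-1,0,0,0.002,0,0,0,-1,0,0,0.002,0,0,0,-1]}}

```text
time: 17.95
tool_pos: [0.5296, -0.0162, 0.0297]
tcp_rot: [-0.643, 3.073, -0.002]
wrist_force: [-2.6, 0.0, 5.9]
width: 0.506
grip_force: 53.1
```

Emit:
{"method": "jog_arm", "body": {"deltas": [0,0,0,0,0,0,0.1,0,0,0,0,0,0,0.4,0,0,0,0,0,0,1,0,0,0,0,0,0,1,0,0,0,0,0,0,1,0,0,-0.03,0,0,0,1,0,0,-0.08,0,0,0,1,0,0,-0.13,0,0,0,1]}}

```text
time: 18.75
tool_pos: [0.5278, -0.016, 0.1592]
tcp_rot: [0.643, -3.074, 0.0]
wrist_force: [1.9, -0.2, 0.2]
width: 0.997
grip_force: 0.0
```

Emit:
{"method": "jog_arm", "body": {"deltas": [0,0,-0.05,0,0,0,1,0,0,-0.1,0,0,0,1,0,0,-0.12,0,0,0,1,0,0,-0.12,0,0,0,1]}}

```text
time: 19.15
tool_pos: [0.5314, -0.0162, 0.2842]
tcp_rot: [-0.641, 3.065, -0.006]
wrist_force: [0.1, -0.2, 0.2]
width: 1.0
grip_force: 0.0
```

```bash
python3 -c "
from h import *
import pickle
st=readout.read_state();print(st['time'],st['tool_pos'],st['wrist_force'])
c=read_camera('wrist')
w0=pickle.load(open('w4.pkl','rb'))
def feat(c):
  k=c['color'].astype(int); m=(k[:,:,1]>k[:,:,2]+40)&(k[:,:,1]>k[:,:,0]+25); v,u=np.where(m); L=(u.mean(),v.mean(),len(u))
  g=at_z(c,L[0],L[1],.038); a=k.max(2); roi=np.zeros_like(m)
  cu,cv_=int(L[0]),int(L[1]); roi[cv_+20:cv_+110,cu-40:cu+40]=1
  s=roi&(a>75)&(a<125)&(k.max(2)-k.min(2)<25)
  v,u=np.where(s); 
  n,l,stt,cen=cv2.connectedComponentsWithStats(s.astype(np.uint8)); i=1+np.argmax(stt[1:,4]) if n>1 else 0
  q=at_z(c,*cen[i],.038); return g,q,stt[i,4],np.degrees(np.arctan2(*(q-g)[[1,0]]))
for x in(w0,c): print(feat(x))
t=read_camera('top');cv2.imwrite('pics/tend.png',t['color'])
T0=pickle.load(open('c0.pkl','rb'))['top']
d=cv2.absdiff(t['color'],T0['color']).max(2)>40
n,l,s,ce=cv2.connectedComponentsWithStats(cv2.morphologyEx(d.astype(np.uint8),cv2.MORPH_OPEN,np.ones((3,3))))
for i in range(1,n):
  if s[i,4]>15: print(s[i],ce[i].round())
"
```

```text
19.15 [ 0.5314 -0.0162  0.2842] [ 0.0722 -0.1604  0.1603]
(array([ 0.4828, -0.0335,  0.038 ]), array([ 0.5336, -0.011 ,  0.038 ]), np.int32(334), np.float64(23.92982780286035))
(array([ 0.4851, -0.0362,  0.038 ]), array([ 0.5361, -0.014 ,  0.038 ]), np.int32(337), np.float64(23.511247926720046))
[  240   142   111   258 11639] [301. 281.]
[417 150  62  15 552] [449. 157.]
[414 164  33  45 360] [431. 186.]
[313 183   6   7  36] [315. 186.]
[404 217  18   9 141] [413. 221.]
[387 234  21  35 288] [397. 251.]
[  17  251   64   63 2100] [ 41. 281.]
[ 40 252  12   9  69] [ 46. 256.]
[234 261  34  16 141] [251. 268.]
[  75  262  183  138 8678] [148. 357.]
[106 271  17  15 196] [114. 278.]
[  0 274  17  37 322] [ 11. 295.]
[ 74 308  24  18 163] [ 86. 316.]
[ 31 310   6   8  39] [ 34. 313.]
[ 38 314  11   8  59] [ 43. 317.]
[ 48 317  18  16 175] [ 56. 325.]
[ 98 317  12  33 337] [103. 334.]
[291 318  35  17 318] [308. 326.]
[ 74 323  20  18 237] [ 85. 332.]
[318 334  19   9  68] [327. 338.]
[ 83 341  14  18 115] [ 91. 352.]
[ 79 342  11  10  58] [ 83. 347.]
[ 64 344  11   4  36] [ 69. 346.]
[265 387   7  13  73] [268. 393.]
[273 392   6   8  32] [276. 396.]
```

```bash
python3 -c "
from workcell import finish_job
print(finish_job())"
```

```text
the job is handed in; nothing more can be done
None
```

The job is handed in at about 19 s: lever measured at about 10° open, scanner held still about 3 s square to the label at roughly 100 mm (from position estimates; no read signal to check), then laid back top up on the mat within about 3 mm of its start, with filter, can and wrench unmoved in the camera images.

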